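Hold the angle gauge on its mark on a crowned joist offcut

ROBOT

A 6-joint arm with a two-finger parallel gripper is mounted at the origin on the work surface. World frame = base frame: x ahead of the robot, y to its left, z up, the work surface at z = 0. Lengths are in m, angles in degrees, forces in N, time in s.
With the tool pointing down it reaches from about 0.4 to 0.825 m from the base axis. Payload 7 kg.
Tool frame: the origin (TCP) lies between the finger pads; the fingertips stand 11 mm ahead of it and the grasp point (between the pads) lies 8 mm behind it; z points along the fingers, y is the direction in which the jaws open and shut (so a half turn about z gives the same grasp; the last joint's range is limited). The gripper opens to 88 mm and grips with 3 to 60 N. Pads are 19 mm wide; open, the fingers measure 130 mm over their backs; the gripper's body (78 mm by 193 mm) begins 47 mm behind the grasp point.
Start: joints at [-50.3, 20.546, 0.682, 0, -70.136, -16.507], TCP at [0.266, -0.62, 0.238] pointing down, gripper open.
Joint ranges: [-176.03, 176.03], [-82.01, 121.73], [-58.28, 71.71], [-173.87, 95.51], [-174.79, -0.11], [-173.66, 173.66]. Speed limits (degrees/s): [136.94, 136.94, 172.46, 180, 180, 180].

INTERFACE

Orientations are given as [roll, pitch, yaw] about the fixed x, y, z axes, in that order (R = Rz(yaw) Ry(pitch) Rx(roll)).
In Python, from plant import r gives the robot as it stands.
- The arm moves only by the shell command python3 -m inch 'ROWS' [OPENING] [FORCE]. ROWS is JSON, a list of rows, each an object of numbers: "x", "y", "z": the shift along the tool's x, y, z as a fraction of full scale; "yaw": the turn about the tool's z as a fraction of full scale. In form: [{"x": .., "y": .., "z": .., "yaw": ..}, ...]. A call has 1 to 5 rows; each row shifts and turns the pose as measured when the row begins, along the tool's axes as they then stand; what a row does not reach is not made up. Full scale, the value 1, is 0.025 m for a shift and 4 degrees for a turn. A row lasts 1/12 s, in which the tool goes at most 41.7 mm and 7.16 degrees, less where a joint would pass 70% of its speed; a pose out of reach is approached as far as the arm can. A call with a number of a shift or a turn outside -1 to 1 is refused whole. A call with a gripper value outside its range is refused whole. OPENING is the opening, from -1 (shut) to 1 (fully open), set as the call begins (- or left out, the last holds). The fingers move at their own pace and stop on an object; FORCE is the grip in N (left out, the last holds). Time passes only in rows, so rows that do not move let the fingers close. It gives the time, the measured TCP pose, the force and the opening at its end, in the units of the state.
- r.get_state(): the state, without advancing time (a new reading comes with each control period).
- r.capture(name): name is "side" or "top" or "wrist"; returns (picture, depth): 420x560x3 uint8, red, green, blue; 420x560 float32, m along the optical axis (not along the pixel's ray), 0 where there is no reading.
- r.camera_info(name): a dict with "mtx" (3x3 intrinsics, pixels), "pose" (4x4, takes a point from camera to world coordinates). Camera axes: x right, y down, z forward; pixel columns grow to the right and rows downward; lengths in m; the calibration is good to about 2 mm. The wrist camera is an equidistant fisheye: a pixel r from the principal point sees the ray r / f radians off the axis. A picture is of the moment at which its call begins: read the wrist's pose just before it. camera_info takes no time and is no camera call; for the wrist camera it gives the pose at the moment of the call.
- r.close_job(): hands the job in, once; it reports no verdict.
The state is a dict: "time_s": time; "joints": joint angles; "qd": joint speeds; "joint_torque": joint torques, N m; "tcp_pos": TCP position; "eef_rot": TCP orientation; "contact_force": force on the tool from outside, world axes, zero at the start; "moment": the same for the moment, N m; "gripper_width": finger opening in m.
Only numpy, scipy, OpenCV 4.12 (cv2) and the standard library are available. Lean on these libraries where they do the work, as an engineer would, in place of code of your own. Each camera call takes 0.05 s, during which the arm holds its last target. There are 200 camera calls.

TASK

Lift the loose lid off the teal gauge chest by its black knob and lay it flat, right way up, on the bench. Take the yellow angle gauge out by its handle, stand it lengthwise on the joist offcut with the middle of its base on the crown, and rock it there until its swinging black pointer settles on the red mark. Finish while still gripping the gauge like that, its base pressed lightly on the crown and the pointer still on the mark, so that a bevel can be scribed from it; drop nothing and leave the other things on the bench alone.

Things in the scene. Friction and masses are not known exactly. Their poses are not given: they have to be found in the camera images.
- chest: Teal open-topped chest, fixed to the bench, outside 162 (x) x 152 (y) x 124 (z) mm, walls and floor 6 mm thick, so inside 150 x 140 mm. Origin: centre of its underside, on the bench. z up. It may stand on the left or right half of the bench.
- lid: Loose plywood lid, about 0.3 kg: plate 170 (x) x 160 (y) x 6 mm, below it an 8 mm deep lip that sits in the chest with 4 to 6 mm play. Origin: centre of the underside, at the lip's lower edge; plate 8 to 14 mm above it. Origin 116 mm over the bench when closed, 0 when flat on the bench. There is room for it between chest and offcut.
- lid_knob (a point): Centre of the lid's black round knob, diameter 32 mm, 20 mm tall (its top is 10 mm above this point), on an 18 mm neck 10 mm tall; 34 mm above the lid's origin.
- gauge: Yellow angle gauge, about 0.35 kg, standing near the middle of the chest on its 6 mm floor, length about along the chest's y. Origin: centre of the underside of its flat steel base, 36 (x) x 110 (y) x 8 mm. z up, y along its length, x through its thickness. Frame 100 (y) x 18 (x) mm, 82 mm high, with a white dial behind clear covers on both faces. Rock it about its x axis.
- gauge_handle (a point): Centre of the black rubber handle on top of the gauge: 18 mm thick (gauge's x), 40 mm long (y), 33 mm tall, from 82 to 115 mm above the gauge's origin; this point is at 98.5 mm. Pinch it across its thickness. In the chest the handle's top is 3 mm below the rim.
- pointer (a joint): Angle of the swinging black pointer relative to the gauge (rad), pivot 70 mm above the gauge's origin. 0: points at the base; positive: tip towards the gauge's +y. It hangs by its weight against a weak centring spring: rocking the gauge by a about its own +x (+y end up) brings it to -0.82 a to -0.92 a (factor constant in a run). It swings up to 1 s before it settles.
- pointer_tip (a point): Tip of the pointer, 48 mm from the pivot.
- mark (a joint): Angle of the red mark tab relative to the gauge (rad), same axis, zero and sense as the pointer, somewhere from 0.10 to 0.30. It is set beforehand and stays put; the pointer is on the mark when both angles are equal.
- mark_tip (a point): Point in front of the middle of the red tab (7 mm wide, just beyond the pointer's tip), 48 mm from the pivot: the pointer's tip is here when exactly on the mark.
- stud: Light wood joist offcut screwed to the bench, 90 (x) x 200 (y, its length) x 40 mm. A crown runs across its top along x: a ridge rounded to 8 mm radius, 70 mm above the bench, falling by 33 degrees towards +y and 29 towards -y; left alone, the gauge tips onto a slope. Origin: centre of the underside, z up. On the left or right half of the bench.
- crest (a point): Middle of the top of the crown, 70 mm above the bench, halfway along and across the offcut; the crown runs along the offcut's x axis.
- tape: Yellow tape measure, 70 x 70 x 35 mm, bystander. Origin: centre of its underside.
- pencil: Red flat pencil, 12 x 155 x 8 mm along y, bystander. Origin: centre of its underside.
- hammer: Hammer lying at the left side, bystander. Origin: centre of its underside.
- glue: White glue bottle, diameter 60, 150 mm tall, bystander. Origin: centre of its underside.
- screws: Glass screw jar, diameter 70, 80 mm tall, bystander. Origin: centre of its underside.
- square: Try square, 120 mm stock along y and 120 mm steel blade along x, lying flat, bystander. Origin: under the middle of its stock.
- offcut: Small dark wood offcut, 120 x 70 x 45 mm, bystander. Origin: centre of its underside.
Not all that is in view belongs to the job. There is more than one size of the lid; the one meant has the size given above. Leave any pink look-alike of the chest alone.

How it is judged (in metres and radians):
On the way, in this order (a step that is already met when the one before it is completed fails the run):
1. the lid lies flat and let go on the bench (height (world z) of lid below 0.012 m and angle between lid's own z axis and vertical below 0.08 rad and linear speed of lid below 0.03 m/s and contact force between the fingers and lid below 0.1 N), for 0.2 s.
2. the gauge is lifted out of the chest in the grip (height (world z) of gauge above 0.08 m and contact force between the fingers and gauge above 1 N), for 0.1 s.
At the end, for the whole second after the job is handed in: Lid flat, upright on the bench, let go. Gauge gripped at rest, pressing the crown with 0.3 to 30 N, touching neither chest nor lid, base middle within 20 mm of the crest, square to the crown within 14 degrees; pointer at rest, tip within 3.5 mm of the mark's middle; all through the last second (all of step 1 and contact force between the fingers and gauge above 1 N and contact force between gauge and stud between 0.3 and 30 N and contact force between gauge and chest below 0.1 N and contact force between gauge and lid below 0.1 N and horizontal distance between gauge and crest below 0.02 m and height (world z) of gauge above 0.055 m and angle between the x axis of gauge and the x axis of stud, either way round below 0.25 rad and distance between pointer_tip and mark_tip below 0.0035 m and velocity of joint pointer between -0.3 and 0.3 rad/s and linear speed of gauge below 0.02 m/s); the arm keeps its last pose, push and grip.
It fails at once if a bystander is disturbed (moved over 30 mm) (distance of any of tape, pencil, hammer, glue, screws, square, offcut from where it was at the start of the episode above 0.03 m).
It fails at once if the lid is dropped (linear speed of lid above 0.6 m/s and contact force between the fingers and lid below 0.05 N).
It fails at once if the gauge is dropped (linear speed of gauge above 0.6 m/s and contact force between the fingers and gauge below 0.05 N).
It also fails if it takes over 59 s, if anything falls off the work surface, if the arm or the gripper's body presses on something with over 40 N, if the wrist force passes 120 N, or if a joint passes its speed limit or range.

## Working session

There is one attempt and no reset: what is moved stays moved. The work goes in short steps, Python scripts to look and compute and a shell command to move; the robot and the scene stay as the last step left them, time stands still between calls to the robot, and variables do not carry over. Pictures are saved under pics/ and viewed, about 8 in all and at most 12, crops included, and the job is handed in when it is done.

```bash
mkdir -p pics; ls
cat > h.py <<'E'
from plant import r
import numpy as np, cv2
def snap(n):
    info=r.camera_info(n); im,d=r.capture(n)
    np.savez(f'/tmp/{n}.npz',im=im,d=d,K=info['mtx'],T=info['pose']); return im,d,np.array(info['mtx']),np.array(info['pose'])
def load(n):
    z=np.load(f'/tmp/{n}.npz'); return z['im'],z['d'],z['K'],z['T']
def cloud(d,K,T):
    v,u=np.mgrid[:d.shape[0],:d.shape[1]]
    p=np.stack([(u-K[0,2])/K[0,0]*d,(v-K[1,2])/K[1,1]*d,d],-1)
    return p@T[:3,:3].T+T[:3,3]
def save(n,im): cv2.imwrite(f'pics/{n}.png',im[...,::-1])
E
python3 - <<'E'
from h import *
a=snap('top');b=snap('side')
save('p1',a[0]);save('p2',b[0])
print(a[3].round(3),b[3].round(3),a[2],b[2])
s=r.get_state();print(s['time_s'],s['tcp_pos'],s['eef_rot'],s['contact_force'],s['gripper_width'])
E
```

```text
pics
[[-0.011 -0.99   0.143  0.241]
 [-1.     0.01  -0.011  0.007]
 [ 0.009 -0.143 -0.99   1.868]
 [ 0.     0.     0.     1.   ]] [[-0.976 -0.112  0.187  0.194]
 [-0.218  0.521 -0.825  1.235]
 [-0.005 -0.846 -0.533  0.916]
 [ 0.     0.     0.     1.   ]] [[544.7664458    0.         274.2464707 ]
 [  0.         544.7664458  213.88853142]
 [  0.           0.           1.        ]] [[474.40573067   0.         276.18663104]
 [  0.         474.40573067 209.78909367]
 [  0.           0.           1.        ]]
0.1 [ 0.26564671 -0.62010336  0.23672184] [ 1.79917582e+02 -9.11706475e-03 -1.56813873e+02] [ 0.4354942  -0.11127522 -0.58980934] 0.08754556509912986
```

View pics/p1.png

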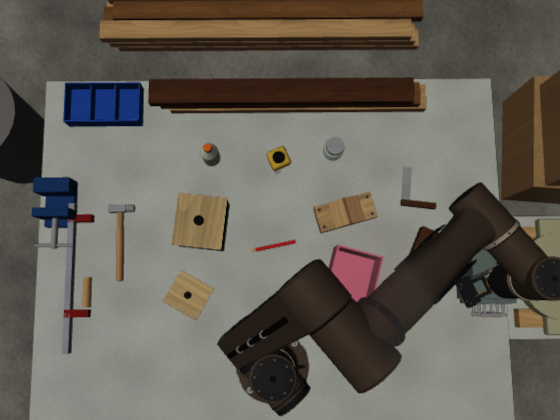

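View pics/p2.png

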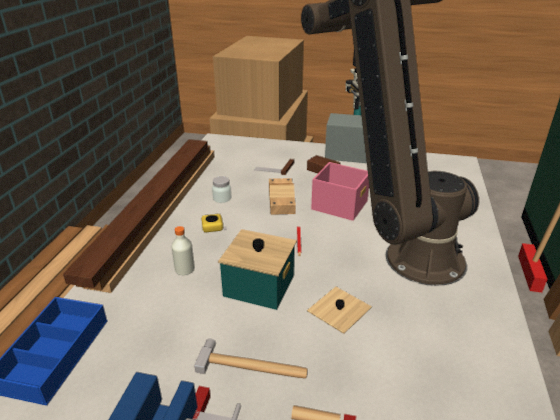

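Top view: teal chest with lid and knob at (199,220); the small look-alike lid is on the bench at (188,295), the pink box at (356,272), the stud at (345,212) and the dark offcut at about (425,240). The lid on the chest is the candidate, so I'll measure it and check it in a crop.

Run:
```python
from h import *
im,d,K,T=load('top'); P=cloud(d,K,T); hsv=cv2.cvtColor(im,cv2.COLOR_RGB2HSV)
def rect(m,name):
    n,l,st,c=cv2.connectedComponentsWithStats(m.astype(np.uint8)); k=1+st[1:,4].argmax(); q=P[l==k]
    rr=cv2.minAreaRect((q[:,:2]*1000).astype(np.float32)); print(name,len(q),'rect mm',np.round(rr[0],1),np.round(rr[1],1),round(rr[2],1),'z med',np.median(q[:,2]).round(4),'max',q[:,2].max().round(4))
    return rr
def box(u0,v0,u1,v1):
    m=np.zeros(im.shape[:2],bool);m[v0:v1,u0:u1]=1;return m
z=P[...,2]
rect(box(150,180,250,260)&(z>.11),'lid big')
rect(box(155,265,225,325)&(z>.007)&(z<.04),'lid small')
rect(box(180,205,215,235)&(z>.141),'knob')
rect(box(300,180,390,240)&(z>.03),'stud')
q=P[box(300,180,390,240)&(z>.062)];print('crest pts',len(q),q.mean(0).round(4)); 
c=q[:,:2]-q[:,:2].mean(0);w,v=np.linalg.eigh(c.T@c);print('crest dir',v[:,1].round(3))
rect(box(330,240,385,300)&(z>.01)&(hsv[...,1]>80),'pink')
rect(box(190,135,225,165)&(z>.03),'glue');rect(box(265,140,295,175)&(z>.01),'tape')
rect(box(248,235,300,256)&(hsv[...,1]>150),'pencil')
a=cv2.resize(im[170:330,140:300],(480,480),interpolation=2);b=cv2.resize(load('side')[0][220:330,200:310],(480,480));
save('p3',np.hstack([a,b])[:, :800])
```

```text
lid big 2626 rect mm [427.3 139.3] [404.9 212.7] 63.0 z med 0.1296 max 1.8682
lid small 1071 rect mm [237.7 279.3] [141.4 128.3] 59.7 z med 0.0118 max 0.0384
knob 85 rect mm [364.7 121.2] [336.7  29.1] 44.4 z med 0.1598 max 1.8682
stud 1554 rect mm [ 437.9 -147. ] [147.8 478.6] 34.8 z med 0.0442 max 1.8682
crest pts 246 [ 0.4905 -0.2333  0.2138]
crest dir [-0.734  0.679]
pink 1114 rect mm [ 308.8 -177. ] [359.4 170.8] 86.4 z med 0.1229 max 1.8682
glue 315 rect mm [709.2 202.4] [56.  57.3] 13.2 z med 0.1029 max 0.1599
tape 415 rect mm [493.1 -31.1] [504.5  80. ] 0.4 z med 0.0329 max 1.8682
pencil 114 rect mm [335.9 -34.9] [158.3 135.7] 16.7 z med 0.0062 max 1.8682
```

View pics/p3.png

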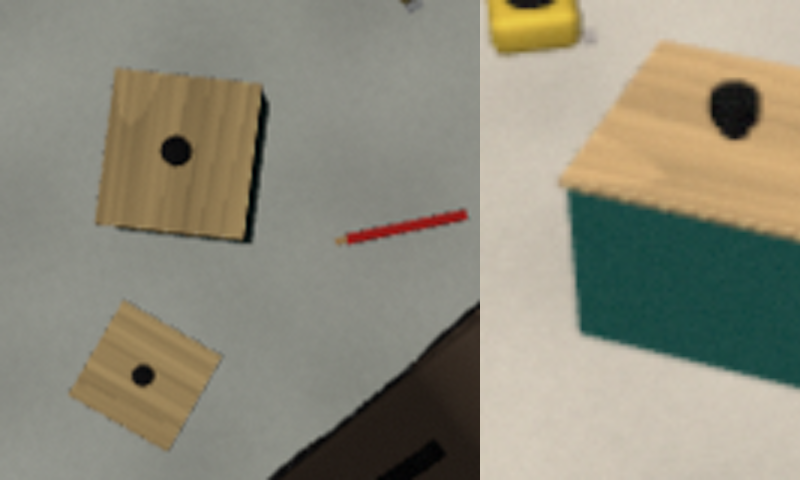

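The crop shows the big lid closed on the teal chest with its knob centred, and a clearly smaller lid on the bench. I'll redo the numbers without the zero-depth pixels.

Run:
```python
from h import *
im,d,K,T=load('top'); P=cloud(d,K,T); hsv=cv2.cvtColor(im,cv2.COLOR_RGB2HSV); ok=d>0
def rect(m,name):
    n,l,st,c=cv2.connectedComponentsWithStats((m&ok).astype(np.uint8)); k=1+st[1:,4].argmax(); q=P[l==k]
    rr=cv2.minAreaRect((q[:,:2]*1000).astype(np.float32)); print(name,len(q),'rect mm',np.round(rr[0],1),np.round(rr[1],1),round(rr[2],1),'z med',np.median(q[:,2]).round(4),'max',q[:,2].max().round(4))
def box(u0,v0,u1,v1):
    m=np.zeros(im.shape[:2],bool);m[v0:v1,u0:u1]=1;return m
z=P[...,2]
rect(box(150,180,250,260)&(z>.12),'lid big')
rect(box(155,265,225,325)&(z>.007)&(z<.04),'lid small')
rect(box(180,205,215,235)&(z>.148),'knob')
rect(box(300,180,390,240)&(z>.03),'stud')
q=P[box(300,180,390,240)&ok&(z>.063)];print('crest pts',len(q),q.mean(0).round(4),q[:,2].max()); 
c=q[:,:2]-q[:,:2].mean(0);w,v=np.linalg.eigh(c.T@c);print('crest dir',v[:,1].round(3),w)
rect(box(330,240,385,300)&(z>.01)&(hsv[...,1]>80),'pink')
rect(box(190,135,225,165)&(z>.03),'glue');rect(box(265,140,295,175)&(z>.01),'tape')
rect(box(248,235,300,256)&(hsv[...,1]>150),'pencil')
rect(box(390,160,440,212)&(z>.004)&(z<.06),'square')
```

```text
lid big 2586 rect mm [473.9 229.6] [161.7 170.5] 83.5 z med 0.1297 max 0.1693
lid small 1071 rect mm [237.7 279.3] [141.4 128.3] 59.7 z med 0.0118 max 0.0384
knob 81 rect mm [472.7 228.8] [29.2 30.5] 88.9 z med 0.1598 max 0.1693
stud 1548 rect mm [ 512.1 -254.2] [ 91.  200.8] 15.1 z med 0.0441 max 0.0789
crest pts 204 [ 0.5128 -0.2538  0.0679] 0.07889916318307577
crest dir [-0.964 -0.265] [0.02284372 0.13263398]
pink 1110 rect mm [ 292.3 -230.5] [220.6 186.9] 75.3 z med 0.1229 max 0.8208
glue 315 rect mm [709.2 202.4] [56.  57.3] 13.2 z med 0.1029 max 0.1599
tape 412 rect mm [707.  -28.6] [75.6 70.3] 24.7 z med 0.0329 max 0.0475
pencil 113 rect mm [401.9 -15.5] [ 10.1 136.4] 11.2 z med 0.0062 max 0.0189
square 441 rect mm [ 600.2 -513.4] [157.1 128.2] 0.1 z med 0.0116 max 0.031
```

Lid measures 170x161 at z 0.13, with its knob at (0.473, 0.229) and chest yaw about -6.5°. The stud centre is (0.512, -0.254) with x axis at 15.1°. All of this agrees with the given sizes. Free bench for the lid is around (0.545, 0.02). Next I rotate the tool while swinging left.

```bash
cat > rel.py <<'E'
# usage: rel.py x y z [theta]: shift to target in tool units (25 mm) at the present heading, turn in units of 4 deg
import sys; from h import *
from scipy.spatial.transform import Rotation as R
s=r.get_state(); M=R.from_euler('xyz',s['eef_rot'],degrees=True).as_matrix()
t=[float(a) for a in sys.argv[1:]]
print('t',round(s['time_s'],2),'tcp',np.round(s['tcp_pos'],4),'rot',np.round(s['eef_rot'],2),'F',np.round(s['contact_force'],2),'w',round(s['gripper_width'],4))
if len(t)>2: print('shift xyz',np.round(M.T@(np.array(t[:3])-s['tcp_pos'])/.025,2))
if len(t)>3: print('yaw',round(-((t[3]-s['eef_rot'][2]+180)%360-180)/4,2))
E
python3 -m inch '[{"x":-1,"z":-0.3,"yaw":-1},{"x":-1,"z":-0.3,"yaw":-1},{"x":-1,"z":-0.3,"yaw":-1},{"x":-1,"yaw":-1},{"x":-1,"yaw":-1}]' 1 20
python3 -m inch '[{"x":-1,"yaw":-1},{"x":-1,"yaw":-1},{"x":-1,"yaw":-1},{"x":-1,"yaw":-1},{"x":-1,"yaw":-1}]'
python3 -m inch '[{"x":-1,"yaw":-1},{"x":-1,"yaw":-1},{"x":-1,"yaw":-1},{"x":-1,"yaw":-1},{"x":-1,"yaw":-1}]'
python3 rel.py 0.473 0.229 0.26 -96.5
```

```text
t 0.1 tcp [ 0.2656 -0.6201  0.2367] rot [ 1.7992e+02 -1.0000e-02 -1.5681e+02] F [ 0.44 -0.11 -0.59] w 0.0875
shift xyz [-21.    27.96  -0.89]
yaw -15.08validation failed for argument at $[0]...
validation failed for argument at $[0]...
validation failed for argument at $[0]...
```

```bash
python3 -m inch '[{"x":-1,"y":0,"z":-0.3,"yaw":-1},{"x":-1,"y":0,"z":-0.3,"yaw":-1},{"x":-1,"y":0,"z":-0.3,"yaw":-1},{"x":-1,"y":0,"z":0,"yaw":-1},{"x":-1,"y":0,"z":0,"yaw":-1}]' 1 20
python3 rel.py 0.473 0.229 0.26 -96.5
```

```text
time_s: 0.52
tcp_pos: [0.3705, -0.5549, 0.2563]
eef_rot: [179.5, 0.0, -136.6]
contact_force: [0.2, -0.2, -0.6]
gripper_width: 0.0877
t 0.52 tcp [ 0.3705 -0.5549  0.2563] rot [ 1.7952e+02  4.0000e-02 -1.3655e+02] F [ 0.22 -0.17 -0.59] w 0.0877
shift xyz [-24.54  19.95   0.04]
yaw -10.01
```

```bash
python3 -m inch '[{"x":-1,"y":0,"z":0,"yaw":-1},{"x":-1,"y":0,"z":0,"yaw":-1},{"x":-1,"y":0,"z":0,"yaw":-1},{"x":-1,"y":0,"z":0,"yaw":-1},{"x":-1,"y":0,"z":0,"yaw":-1}]' >/dev/null
python3 -m inch '[{"x":-1,"y":0,"z":0,"yaw":-1},{"x":-1,"y":0,"z":0,"yaw":-1},{"x":-1,"y":0,"z":0,"yaw":-1},{"x":-1,"y":0,"z":0,"yaw":-1},{"x":-1,"y":0,"z":0,"yaw":-1}]' >/dev/null
python3 rel.py 0.473 0.229 0.26 -96.5
```

```text
t 1.35 tcp [ 0.49  -0.327  0.251] rot [179.19   0.63 -94.51] F [ 0.99  0.65 -0.41] w 0.0876
shift xyz [-22.12   2.43  -0.08]
yaw 0.5
```

```bash
python3 -m inch '[{"x":-1,"y":0.11,"z":0,"yaw":0.5},{"x":-1,"y":0.11,"z":0,"yaw":0},{"x":-1,"y":0.11,"z":0,"yaw":0},{"x":-1,"y":0.11,"z":0,"yaw":0},{"x":-1,"y":0.11,"z":0,"yaw":0}]' >/dev/null
python3 -m inch '[{"x":-1,"y":0.11,"z":0,"yaw":0},{"x":-1,"y":0.11,"z":0,"yaw":0},{"x":-1,"y":0.11,"z":0,"yaw":0},{"x":-1,"y":0.11,"z":0,"yaw":0},{"x":-1,"y":0.11,"z":0,"yaw":0}]' >/dev/null
python3 -m inch '[{"x":-1,"y":0.11,"z":0,"yaw":0},{"x":-1,"y":0.11,"z":0,"yaw":0},{"x":-1,"y":0.11,"z":0,"yaw":0},{"x":-1,"y":0.11,"z":0,"yaw":0},{"x":-1,"y":0.11,"z":0,"yaw":0}]' >/dev/null
python3 rel.py 0.473 0.229 0.26 -96.5
```

```text
t 2.6 tcp [0.4836 0.0695 0.2516] rot [178.66   0.68 -96.32] F [0.08 0.71 0.79] w 0.0878
shift xyz [-6.3   1.13 -0.24]
yaw 0.04
```

```bash
python3 -m inch '[{"x":-1,"y":0.18,"z":0,"yaw":0},{"x":-1,"y":0.18,"z":0,"yaw":0},{"x":-1,"y":0.18,"z":0,"yaw":0},{"x":-1,"y":0.18,"z":0,"yaw":0},{"x":-1,"y":0.18,"z":0,"yaw":0}]' >/dev/null
python3 -m inch '[{"x":-0.7,"y":0.1,"z":0,"yaw":0},{"x":0,"y":0,"z":0,"yaw":0}]' >/dev/null
python3 - <<'E'
from h import *
im,d,K,T=snap('wrist'); save('p4',im); print(T.round(4),K)
im,d,K,T=snap('top'); P=cloud(d,K,T); q=P[(d>0)&(P[...,2]>.148)&(np.hypot(P[...,0]-.473,P[...,1]-.229)<.025)&(P[...,2]<.18)];print(len(q))
E
python3 rel.py 0.473 0.229 0.26 -96.5
```

```text
[[-0.9938  0.111   0.0083  0.4661]
 [ 0.108   0.9436  0.3129  0.14  ]
 [ 0.0269  0.3119 -0.9497  0.3986]
 [ 0.      0.      0.      1.    ]] [[325.1922621    0.         274.87537732]
 [  0.         325.1922621  207.46475216]
 [  0.           0.           1.        ]]
17
t 3.28 tcp [0.471  0.2223 0.2522] rot [178.49   0.58 -96.19] F [ 0.11 -0.44 -0.2 ] w 0.0877
shift xyz [-0.28 -0.04 -0.31]
yaw 0.08
```

View pics/p4.png

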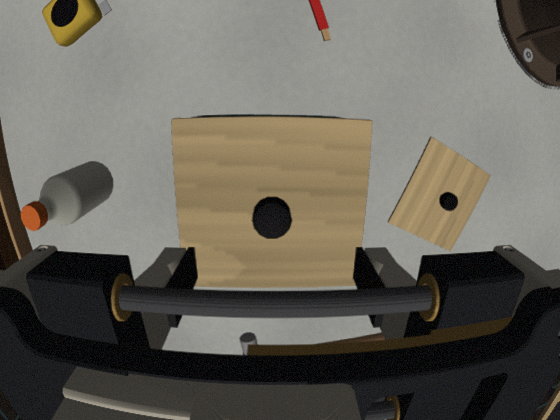

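The knob's top is at (272,217) in the wrist view; I cast that ray onto z=0.16.

```bash
cat >> h.py <<'E'
def wray(u,v,K,T,z):
    a=np.array([u-K[0,2],v-K[1,2]]); rr=np.linalg.norm(a); th=rr/K[0,0]
    c=np.array([*(np.sin(th)*a/max(rr,1e-9)),np.cos(th)]); w=T[:3,:3]@c; return T[:3,3]+w*(z-T[2,3])/w[2]
E
python3 - <<'E'
from h import *
im,d,K,T=load('wrist'); m=(im.max(2)<40).astype(np.uint8); m[:190]=0;m[245:]=0;m[:,:245]=0;m[:,300:]=0
M=cv2.moments(m,True);u,v=M['m10']/M['m00'],M['m01']/M['m00'];print(u,v,M['m00']);print(wray(u,v,K,T,.163))
E
python3 rel.py 0.473 0.229 0.142 -96.5
```

```text
271.43168957154404 217.1269199676637 1237.0
[0.47164642 0.22513462 0.163     ]
t 3.28 tcp [0.471  0.2223 0.2522] rot [178.49   0.58 -96.19] F [ 0.11 -0.44 -0.2 ] w 0.0877
shift xyz [-0.23 -0.17  4.41]
yaw 0.08
```

```bash
python3 -m inch '[{"x":-0.15,"y":-0.05,"z":1,"yaw":0},{"x":0,"y":0,"z":1,"yaw":0},{"x":0,"y":0,"z":1,"yaw":0},{"x":0,"y":0,"z":0.6,"yaw":0},{"x":0,"y":0,"z":0.3,"yaw":0}]' >/dev/null
python3 rel.py 0.472 0.227 0.145 -96.5
```

```text
t 3.7 tcp [0.4718 0.2241 0.1542] rot [178.74   0.82 -96.32] F [ 0.49  0.11 -0.47] w 0.0879
shift xyz [-0.11 -0.    0.37]
yaw 0.04
```

```bash
python3 -m inch '[{"x":-0.1,"y":0,"z":0.35,"yaw":0},{"x":0,"y":0,"z":0,"yaw":0}]' >/dev/null
python3 rel.py 0.472 0.227 0.145 -96.5
python3 -m inch '[{"x":0,"y":0,"z":0,"yaw":0},{"x":0,"y":0,"z":0,"yaw":0},{"x":0,"y":0,"z":0,"yaw":0},{"x":0,"y":0,"z":0,"yaw":0},{"x":0,"y":0,"z":0,"yaw":0}]' -1 30 
python3 -m inch '[{"x":0,"y":0,"z":0,"yaw":0},{"x":0,"y":0,"z":0,"yaw":0}]' - 30
```

```text
t 3.87 tcp [0.4713 0.2246 0.1435] rot [178.62   0.69 -96.44] F [-0.39 -0.06  0.14] w 0.0874
shift xyz [-0.1  -0.02 -0.06]
yaw 0.01
time_s: 4.28
tcp_pos: [0.4732, 0.2251, 0.1467]
eef_rot: [178.8, 0.9, -96.5]
contact_force: [0.1, 0.6, 0.3]
gripper_width: 0.06
time_s: 4.45
tcp_pos: [0.4736, 0.2255, 0.1477]
eef_rot: [178.9, 0.9, -96.4]
contact_force: [-0.2, -0.1, -1.0]
gripper_width: 0.0465
```

```bash
python3 -m inch '[{"x":0,"y":0,"z":0.12,"yaw":0},{"x":0,"y":0,"z":0.05,"yaw":0},{"x":0,"y":0,"z":0.03,"yaw":0},{"x":0,"y":0,"z":0.02,"yaw":0}]' - 30
python3 -m inch '[{"x":0,"y":0,"z":-0.2,"yaw":0},{"x":0,"y":0,"z":-0.4,"yaw":0},{"x":0,"y":0,"z":-0.4,"yaw":0},{"x":0,"y":0,"z":-0.4,"yaw":0}]' - 30
```

```text
time_s: 4.78
tcp_pos: [0.4734, 0.2259, 0.1437]
eef_rot: [178.9, 1.0, -96.4]
contact_force: [-2.3, -1.8, 5.9]
gripper_width: 0.0312
time_s: 5.12
tcp_pos: [0.4719, 0.2237, 0.1778]
eef_rot: [178.6, 0.7, -96.4]
contact_force: [-0.3, 0.1, -3.0]
gripper_width: 0.0312
```

```bash
python3 -m inch '[{"x":0.3,"y":0,"z":-0.6,"yaw":0},{"x":0.7,"y":-0.2,"z":-0.3,"yaw":0},{"x":1,"y":-0.4,"z":0,"yaw":0},{"x":1,"y":-0.4,"z":0,"yaw":0},{"x":1,"y":-0.4,"z":0,"yaw":0}]' >/dev/null
python3 rel.py 0.545 0.02 0.04 -92
```

```text
t 5.53 tcp [0.4977 0.1218 0.2057] rot [178.93   0.97 -96.02] F [ 1.15  0.58 -2.92] w 0.0311
shift xyz [ 3.96 -2.43  6.52]
yaw -1.0
```

```bash
python3 -m inch '[{"x":1,"y":-0.6,"z":0,"yaw":0},{"x":1,"y":-0.6,"z":0,"yaw":0},{"x":1,"y":-0.6,"z":0.1,"yaw":0},{"x":0.7,"y":-0.5,"z":0.5,"yaw":-0.5},{"x":0.2,"y":-0.1,"z":1,"yaw":-0.5}]' >/dev/null
python3 -m inch '[{"x":0,"y":0,"z":1,"yaw":0},{"x":0,"y":0,"z":1,"yaw":0},{"x":0,"y":0,"z":1,"yaw":0},{"x":0,"y":0,"z":0.7,"yaw":0},{"x":0,"y":0,"z":0.3,"yaw":0}]' >/dev/null
python3 rel.py 0.545 0.02 0.028 -92
```

```text
t 6.37 tcp [0.5532 0.0105 0.0692] rot [179.78   1.27 -92.16] F [ 0.47  0.52 -2.26] w 0.0315
shift xyz [-0.33  0.34  1.66]
yaw -0.04
```

```bash
python3 -m inch '[{"x":-0.2,"y":0.2,"z":0.6,"yaw":0},{"x":0,"y":0,"z":0.4,"yaw":0},{"x":0,"y":0,"z":0.25,"yaw":0},{"x":0,"y":0,"z":0.2,"yaw":0}]' 
python3 -m inch '[{"x":0,"y":0,"z":0.15,"yaw":0},{"x":0,"y":0,"z":0.1,"yaw":0},{"x":0,"y":0,"z":0.1,"yaw":0}]' 
python3 rel.py 0.545 0.02 0.028 -92
```

```text
time_s: 6.7
tcp_pos: [0.5499, 0.0167, 0.033]
eef_rot: [179.8, 1.2, -92.1]
contact_force: [-0.2, -0.2, -2.7]
gripper_width: 0.0315
time_s: 6.95
tcp_pos: [0.5511, 0.0169, 0.0273]
eef_rot: [179.9, 1.2, -92.0]
contact_force: [-19.3, 4.1, 48.3]
gripper_width: 0.0314
t 6.95 tcp [0.5511 0.0169 0.0273] rot [179.9    1.21 -91.98] F [-19.34   4.12  48.28] w 0.0314
shift xyz [-0.12  0.25 -0.03]
yaw 0.0
```

```bash
python3 -m inch '[{"x":0,"y":0,"z":-0.03,"yaw":0}]' 
python3 -m inch '[{"x":0,"y":0,"z":0,"yaw":0},{"x":0,"y":0,"z":0,"yaw":0},{"x":0,"y":0,"z":0,"yaw":0},{"x":0,"y":0,"z":0,"yaw":0}]' 1
python3 -m inch '[{"x":0,"y":0,"z":-0.5,"yaw":0},{"x":0,"y":0,"z":-1,"yaw":0},{"x":0,"y":0,"z":-1,"yaw":0},{"x":0,"y":0,"z":-1,"yaw":0},{"x":0,"y":0,"z":-1,"yaw":0}]' 
python3 rel.py 0.472 0.227 0.25 -96.5
```

```text
time_s: 7.03
tcp_pos: [0.5514, 0.0169, 0.0292]
eef_rot: [179.9, 1.2, -92.0]
contact_force: [-0.4, 0.0, -3.5]
gripper_width: 0.0314
time_s: 7.37
tcp_pos: [0.5546, 0.0175, 0.0323]
eef_rot: [-179.7, 1.3, -91.9]
contact_force: [-1.2, 0.3, -0.2]
gripper_width: 0.0523
time_s: 7.78
tcp_pos: [0.5507, 0.0137, 0.1425]
eef_rot: [179.7, 1.1, -92.0]
contact_force: [1.0, -0.1, -0.7]
gripper_width: 0.0843
t 7.78 tcp [0.5507 0.0137 0.1425] rot [179.69   1.11 -91.98] F [ 0.99 -0.13 -0.66] w 0.0843
shift xyz [-8.5   3.46 -4.12]
yaw 1.13
```

```bash
python3 -m inch '[{"x":-0.5,"y":0.3,"z":-1,"yaw":0},{"x":-0.8,"y":0.4,"z":-1,"yaw":0.3},{"x":-1,"y":0.4,"z":-1,"yaw":0.3},{"x":-1,"y":0.4,"z":-1,"yaw":0.3},{"x":-1,"y":0.4,"z":-0.2,"yaw":0.2}]' >/dev/null
python3 -m inch '[{"x":-1,"y":0.4,"z":0,"yaw":0},{"x":-1,"y":0.4,"z":0,"yaw":0},{"x":-0.8,"y":0.3,"z":0,"yaw":0},{"x":0,"y":0,"z":0,"yaw":0},{"x":0,"y":0,"z":0,"yaw":0}]' >/dev/null
python3 - <<'E'
from h import *
im,d,K,T=snap('wrist'); save('p5',im)
im,d,K,T=snap('top'); P=cloud(d,K,T); ok=(d>0)&(abs(P[...,0]-.55)<.11)&(abs(P[...,1]-.015)<.12)&(P[...,2]>.008)&(P[...,2]<.06)
q=P[ok];rr=cv2.minAreaRect((q[:,:2]*1000).astype(np.float32));print(rr,np.median(q[:,2]))
p=q[(q[:,2]<.02)];A=np.c_[p[:,:2],np.ones(len(p))];print(np.linalg.lstsq(A,p[:,2],rcond=None)[0])
E
python3 rel.py 0.472 0.227 0.25 -96.5
```

```text
((549.869140625, 14.31024169921875), (237.35943603515625, 214.3572998046875), 89.75514221191406) 0.014481388100392012
[ 0.00194434 -0.0007783   0.01265592]
t 8.72 tcp [0.4923 0.2016 0.2656] rot [-179.68    1.61  -96.85] F [-0.19  0.08  0.58] w 0.0875
shift xyz [-0.89  0.93  0.64]
yaw -0.09
```

View pics/p5.png

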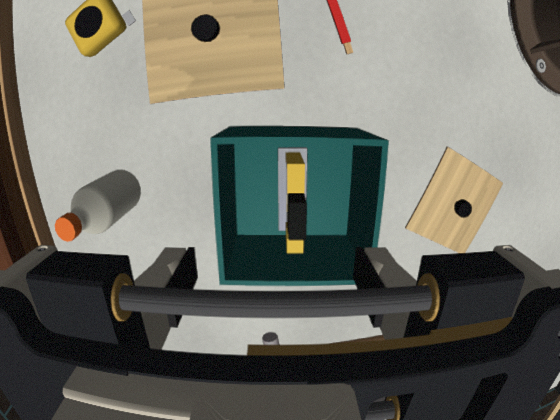

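Run:
```python
from h import *
im,d,K,T=load('wrist'); h=cv2.cvtColor(im,cv2.COLOR_RGB2HSV)
w=np.zeros(im.shape[:2],bool);w[140:262,270:320]=1
b=w&(im.max(2)<45)&(np.arange(560)[None]>283)&(np.arange(420)[:,None]>185)&(np.arange(420)[:,None]<245)
y=w&(h[...,0]>18)&(h[...,0]<32)&(h[...,1]>120)
for v in range(188,246,4):
    u=np.where(b[v])[0]; print(v,(u.min(),u.max(),len(u)) if len(u) else None,end=' ')
print()
for v in list(range(150,196,6))+list(range(234,258,3)):
    u=np.where(y[v])[0]; print(v,(u.min(),u.max(),im[v,u].mean(0).astype(int)) if len(u) else None)
vb=np.where(b.any(1))[0].max(); vy=np.where(y.any(1))[0]
print(vb,vy.min(),vy.max())
f=lambda u,v,z:print(u,v,z,wray(u,v,K,T,z).round(4))
f(297,vb,.121);f(295,vy.max(),.088);f(297,230,.121);f(297,210,.121)
```

```text
188 None 192 None 196 (np.int64(288), np.int64(303), 16) 200 (np.int64(288), np.int64(305), 18) 204 (np.int64(288), np.int64(306), 19) 208 (np.int64(288), np.int64(305), 18) 212 (np.int64(288), np.int64(306), 19) 216 (np.int64(288), np.int64(305), 18) 220 (np.int64(288), np.int64(305), 18) 224 (np.int64(287), np.int64(305), 19) 228 (np.int64(288), np.int64(305), 18) 232 (np.int64(288), np.int64(305), 18) 236 (np.int64(284), np.int64(319), 32) 240 (np.int64(284), np.int64(319), 18) 244 (np.int64(284), np.int64(319), 17) 
150 None
156 (np.int64(287), np.int64(300), array([79, 66, 24]))
162 (np.int64(287), np.int64(303), array([77, 65, 24]))
168 (np.int64(287), np.int64(304), array([213, 180,  76]))
174 (np.int64(287), np.int64(304), array([214, 182,  78]))
180 (np.int64(287), np.int64(303), array([214, 181,  76]))
186 (np.int64(287), np.int64(303), array([215, 182,  77]))
192 (np.int64(288), np.int64(303), array([218, 184,  76]))
234 (np.int64(286), np.int64(288), array([96, 83, 40]))
237 (np.int64(286), np.int64(288), array([94, 80, 35]))
240 (np.int64(286), np.int64(303), array([154, 131,  57]))
243 (np.int64(286), np.int64(303), array([207, 178,  75]))
246 (np.int64(286), np.int64(303), array([206, 177,  75]))
249 (np.int64(286), np.int64(303), array([205, 176,  74]))
252 (np.int64(286), np.int64(303), array([179, 155,  67]))
255 None
244 153 253
297 244 0.121 [0.4774 0.2567 0.121 ]
295 253 0.088 [0.4802 0.2835 0.088 ]
297 230 0.121 [0.476  0.2417 0.121 ]
297 210 0.121 [0.474  0.2212 0.121 ]
```

```bash
python3 rel.py 0.4755 0.232 0.16 -96 
python3 -m inch '[{"x":-0.7,"y":0.35,"z":0.8,"yaw":-0.2},{"x":-0.6,"y":0.35,"z":1,"yaw":0},{"x":0,"y":0,"z":1,"yaw":0},{"x":0,"y":0,"z":0.9,"yaw":0},{"x":0,"y":0,"z":0.2,"yaw":0}]' 0.5 >/dev/null
python3 rel.py 0.4755 0.232 0.1 -96
```

```text
t 8.72 tcp [0.4923 0.2016 0.2656] rot [-179.68    1.61  -96.85] F [-0.19  0.08  0.58] w 0.0875
shift xyz [-1.01  0.83  4.25]
yaw -0.21
t 9.13 tcp [0.4823 0.2368 0.1682] rot [-179.37    1.83  -96.33] F [-0.07 -0.32 -1.17] w 0.0664
shift xyz [0.31 0.28 2.72]
yaw -0.08
```

```bash
python3 -m inch '[{"x":0.2,"y":0.2,"z":0.7,"yaw":0},{"x":0.1,"y":0.1,"z":0.9,"yaw":0},{"x":0,"y":0,"z":0.6,"yaw":0},{"x":0,"y":0,"z":0.2,"yaw":0}]' >/dev/null
python3 rel.py 0.4755 0.232 0.1 -96
```

```text
t 9.47 tcp [0.4769 0.2288 0.1073] rot [-179.3     1.79  -96.54] F [ 0.35 -0.65  0.78] w 0.066
shift xyz [-0.11  0.07  0.3 ]
yaw -0.13
```

```bash
python3 -m inch '[{"x":-0.1,"y":0.05,"z":0.35,"yaw":0},{"x":0,"y":0,"z":0.03,"yaw":0},{"x":0,"y":0,"z":0.03,"yaw":0},{"x":0,"y":0,"z":0.03,"yaw":0},{"x":0,"y":0,"z":0.03,"yaw":0}]' -1 20
python3 -m inch '[{"x":0,"y":0,"z":0.03,"yaw":0},{"x":0,"y":0,"z":0.03,"yaw":0},{"x":0,"y":0,"z":0.03,"yaw":0},{"x":0,"y":0,"z":0.03,"yaw":0}]'
python3 -m inch '[{"x":0,"y":0,"z":-0.1,"yaw":0},{"x":0,"y":0,"z":-0.4,"yaw":0},{"x":0,"y":0,"z":-0.6,"yaw":0}]'
```

```text
time_s: 9.88
tcp_pos: [0.4785, 0.2316, 0.0973]
eef_rot: [-179.2, 1.8, -96.6]
contact_force: [1.2, -0.3, -0.2]
gripper_width: 0.0382
time_s: 10.22
tcp_pos: [0.4789, 0.2323, 0.0964]
eef_rot: [-179.1, 2.0, -96.6]
contact_force: [-3.1, -1.9, 11.2]
gripper_width: 0.0181
time_s: 10.47
tcp_pos: [0.4755, 0.2294, 0.1213]
eef_rot: [-179.5, 1.6, -96.7]
contact_force: [-0.8, 0.2, -3.3]
gripper_width: 0.0178
```

```bash
python3 -m inch '[{"x":0,"y":0,"z":-1,"yaw":0},{"x":0,"y":0,"z":-1,"yaw":0},{"x":-0.2,"y":0,"z":-1,"yaw":0.2},{"x":-0.6,"y":0,"z":-0.8,"yaw":0.5},{"x":-0.8,"y":0,"z":-0.8,"yaw":1}]'
python3 -m inch '[{"x":-0.8,"y":0,"z":-0.8,"yaw":1},{"x":-0.8,"y":0.2,"z":-0.8,"yaw":1},{"x":-0.8,"y":0.3,"z":-0.8,"yaw":1},{"x":-0.5,"y":0.3,"z":-0.5,"yaw":1},{"x":-0.1,"y":0,"z":0,"yaw":1}]'
python3 rel.py 0.45 0.35 0.35 -166
```

```text
time_s: 10.88
tcp_pos: [0.4754, 0.2606, 0.2403]
eef_rot: [179.9, 1.2, -103.8]
contact_force: [-0.2, 0.6, -5.3]
gripper_width: 0.018
time_s: 11.3
tcp_pos: [0.4814, 0.3411, 0.3244]
eef_rot: [179.4, 1.3, -124.8]
contact_force: [0.8, -0.5, -4.8]
gripper_width: 0.0177
t 11.3 tcp [0.4814 0.3411 0.3244] rot [ 179.44    1.33 -124.85] F [ 0.82 -0.49 -4.79] w 0.0177
shift xyz [ 0.4   1.24 -1.02]
yaw 10.29
```

```bash
python3 -m inch '[{"x":0,"y":0.1,"z":0,"yaw":1},{"x":0,"y":0.1,"z":0,"yaw":1},{"x":0,"y":0,"z":0,"yaw":1},{"x":0,"y":0,"z":0,"yaw":1},{"x":0,"y":0,"z":0,"yaw":1}]' >/dev/null
python3 -m inch '[{"x":0,"y":0,"z":0,"yaw":1},{"x":0,"y":0,"z":0,"yaw":1},{"x":0,"y":0,"z":0,"yaw":1},{"x":0,"y":0,"z":0,"yaw":0.8},{"x":0,"y":0,"z":0,"yaw":0.4}]' >/dev/null
python3 -m inch '[{"x":0,"y":0,"z":0.02,"yaw":0},{"x":0,"y":0,"z":0.02,"yaw":0},{"x":0,"y":0,"z":0.02,"yaw":0},{"x":0,"y":0,"z":0.02,"yaw":0},{"x":0,"y":0,"z":0.02,"yaw":0}]' >/dev/null
python3 -m inch '[{"x":0,"y":0,"z":0.02,"yaw":0},{"x":0,"y":0,"z":0.02,"yaw":0},{"x":0,"y":0,"z":0.02,"yaw":0},{"x":0,"y":0,"z":0.02,"yaw":0},{"x":0,"y":0,"z":0.02,"yaw":0}]' >/dev/null
python3 rel.py 0.45 0.35 0.35 -166
python3 - <<'E'
from h import *
s=r.get_state(); p=np.array(s['tcp_pos'])-[0,0,.05]
im,d,K,T=snap('side'); c=T[:3,:3].T@(p-T[:3,3]); u=K[0,0]*c[0]/c[2]+K[0,2]; v=K[1,1]*c[1]/c[2]+K[1,2]; print(u,v,c[2])
u,v=int(u),int(v); print(u-40,v-40); save('p6',cv2.resize(im[v-40:v+50,u-50:u+50],(800,720),interpolation=cv2.INTER_CUBIC))
E
```

```text
t 12.97 tcp [0.4705 0.3419 0.3189] rot [ 1.7886e+02 -9.0000e-02 -1.6349e+02] F [ 1.23  0.06 -5.47] w 0.0177
shift xyz [ 0.7   0.57 -1.23]
yaw 0.63
245.96862251837663 231.3747233106911 1.1334417828849377
205 191
```

View pics/p6.png

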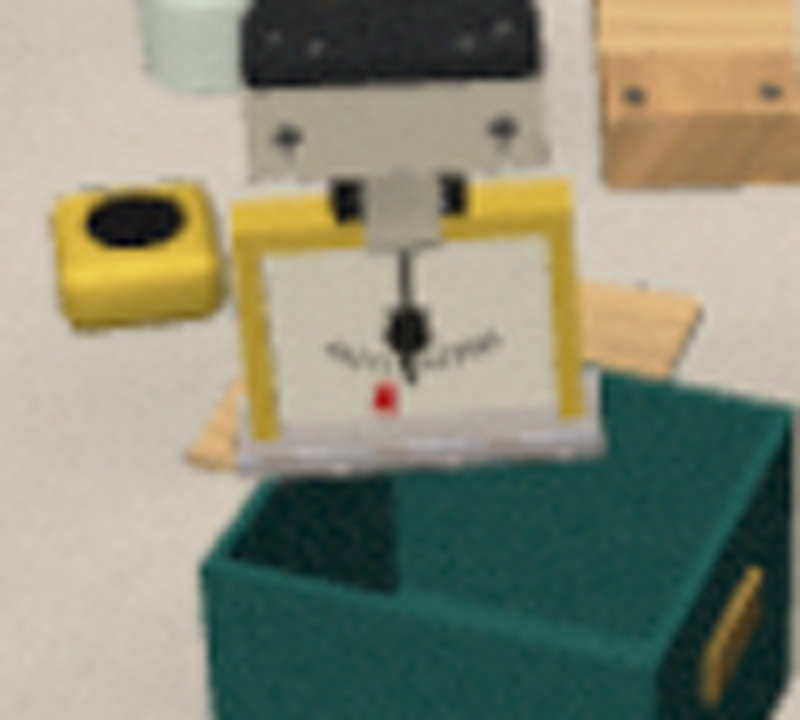

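Side close-up: the red mark is at (385,398) in the crop and the pointer tip at about (412,383). The mark lies to the image left of the gauge's centre line. I'll convert this to angles in the dial plane.

Run:
```python
from h import *
im,d,K,T=load('side'); tcp=np.array([.4705,.3419,.3189]); th=np.radians(-163.5)
h=cv2.cvtColor(im,cv2.COLOR_RGB2HSV).astype(int); m=np.zeros(im.shape[:2],bool); m[232:250,232:255]=1
sat=np.where(m&((h[...,0]<8)|(h[...,0]>172))&(h[...,1]>90),h[...,1],0).astype(float); v,u=np.mgrid[:420,:560]
ru,rv=(sat*u).sum()/sat.sum(),(sat*v).sum()/sat.sum(); print('red px',ru,rv)
ex=np.array([np.cos(th),np.sin(th),0]); n=np.array([np.cos(th-np.pi/2),np.sin(th-np.pi/2),0])
def ray(u,v,off):
    w=T[:3,:3]@np.array([(u-K[0,2])/K[0,0],(v-K[1,2])/K[1,1],1]); o=T[:3,3]; t=((tcp+off*n-o)@n)/(w@n); p=o+t*w-tcp; return np.array([p@ex,p[2]])*1000
c=lambda a,b:(195+(a+.5)/8-.5,191+(b+.5)/8-.5)
for nm,a,off in [('baseL',c(240,475),.018),('baseR',c(605,452),.018),('frTL',c(232,232),.009),('frTR',c(573,205),.009),('frBL',c(250,440),.009),('frBR',c(585,417),.009),('red',(ru,rv),.007),('ptr hub',c(407,328),.007),('ptip',c(412,383),.007)]:
    print(nm,ray(*a,off).round(1))
```

```text
red px 242.79139922978177 240.3273427471117
baseL [-53.  -88.8]
baseR [ 56.5 -86.3]
frTL [-50.4  -7.8]
frTR [48.6 -3.3]
frBL [-49.8 -82.6]
frBR [ 51.  -79.6]
red [ -8.5 -70.8]
ptr hub [ -1.2 -45.6]
ptip [ -0.5 -65.7]
```

The mark is about 0.17 rad towards tool -x, so that end is the gauge's +y. The size checks hold: base 109.5 mm, frame 99 mm, pointer tip 48 mm below the pivot. The tilt needed is about 0.17/0.87 ≈ 0.195 rad with the tool -x end down. Now carry it to the stud.

```bash
python3 -m inch '[{"x":0.1,"y":-0.5,"z":0,"yaw":-0.5},{"x":0.2,"y":-0.9,"z":0,"yaw":-1},{"x":0.3,"y":-0.9,"z":0,"yaw":-1},{"x":0.4,"y":-0.9,"z":0,"yaw":-1},{"x":0.45,"y":-0.85,"z":0,"yaw":-1}]' >/dev/null
python3 -m inch '[{"x":0.5,"y":-0.85,"z":0,"yaw":-1},{"x":0.55,"y":-0.8,"z":0,"yaw":-1},{"x":0.65,"y":-0.75,"z":0,"yaw":-1},{"x":0.7,"y":-0.7,"z":0,"yaw":-1},{"x":0.75,"y":-0.65,"z":0,"yaw":-1}]' >/dev/null
python3 -m inch '[{"x":0.8,"y":-0.6,"z":0,"yaw":-1},{"x":0.85,"y":-0.5,"z":0,"yaw":-1},{"x":0.9,"y":-0.4,"z":0,"yaw":-1},{"x":0.9,"y":-0.35,"z":0,"yaw":-1},{"x":0.95,"y":-0.3,"z":0,"yaw":-1}]' >/dev/null
python3 rel.py 0.5115 -0.252 0.22 -75
```

```text
t 14.27 tcp [ 0.4877 -0.023   0.3123] rot [ 179.58    1.12 -102.33] F [ 0.04  0.57 -5.32] w 0.0177
shift xyz [ 8.82 -2.91  3.5 ]
yaw -6.83
```

```bash
python3 -m inch '[{"x":0.95,"y":-0.3,"z":0.1,"yaw":-1},{"x":1,"y":-0.25,"z":0.3,"yaw":-1},{"x":1,"y":-0.15,"z":0.4,"yaw":-1},{"x":1,"y":-0.1,"z":0.4,"yaw":-1},{"x":1,"y":0,"z":0.4,"yaw":-1}]' >/dev/null
python3 -m inch '[{"x":1,"y":0.1,"z":0.4,"yaw":-1},{"x":1,"y":0.1,"z":0.4,"yaw":-0.5},{"x":0.8,"y":0.1,"z":0.3,"yaw":0},{"x":0.3,"y":0,"z":0.1,"yaw":0},{"x":0,"y":0,"z":0,"yaw":0}]' >/dev/null
python3 rel.py 0.5115 -0.252 0.2 -75
```

```text
t 15.1 tcp [ 0.509  -0.239   0.2376] rot [-179.43    1.09  -74.82] F [ 0.06  0.22 -4.49] w 0.0178
shift xyz [0.56 0.05 1.49]
yaw 0.04
```

```bash
python3 -m inch '[{"x":0.4,"y":0.05,"z":0.8,"yaw":0},{"x":0.15,"y":0,"z":0.9,"yaw":0},{"x":0,"y":0,"z":0.2,"yaw":0},{"x":0,"y":0,"z":0.02,"yaw":0}]' >/dev/null
python3 rel.py 0.5115 -0.252 0.19 -75
python3 - <<'E'
from h import *
im,d,K,T=snap('side');a=cv2.resize(im[110:230,240:340],(500,600),interpolation=2)
im,d,K,T=snap('wrist');save('p7',np.hstack([a,cv2.resize(im[110:330,180:370],None,fx=1.5,fy=1.5)[:, :300].copy() if 0 else cv2.resize(im[60:390,190:355],(300,600))]))
E
```

```text
t 15.43 tcp [ 0.5131 -0.2515  0.1903] rot [-179.25    0.98  -74.91] F [-0.14 -0.57 -4.53] w 0.0176
shift xyz [0.   0.07 0.01]
yaw 0.02
```

View pics/p7.png

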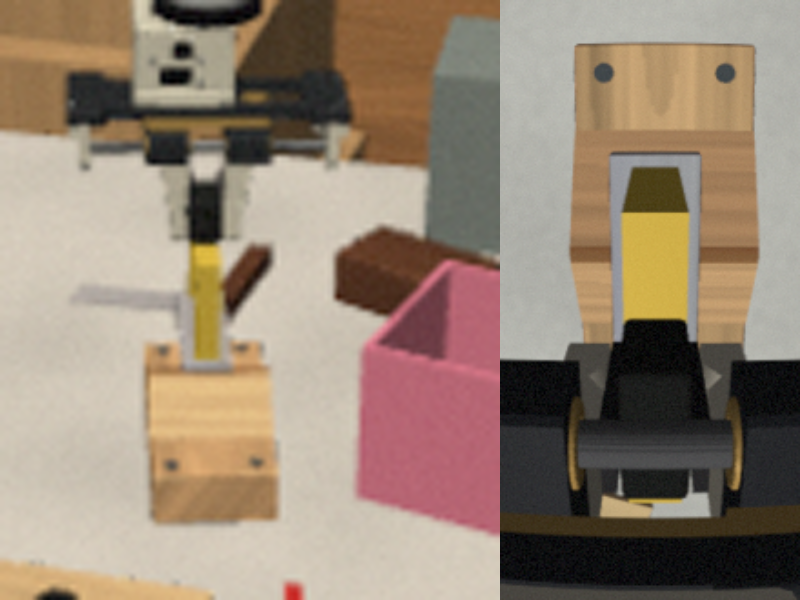

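Side and wrist views show the gauge above the stud, square to it and centred across. The crown line is at about v=197 in the wrist view; I'll check its position.

Run:
```python
from h import *
im,d,K,T=load('wrist'); s=r.get_state(); tcp=np.array(s['tcp_pos']); th=np.radians(-75); ex=np.array([np.cos(th),np.sin(th),0]); ey=np.array([np.sin(th),-np.cos(th),0])
g=im.astype(float).sum(2)
for u0,u1 in [(232,248),(304,326)]:
    p=g[185:210,u0:u1].mean(1); v=185+np.argmax(np.diff(p))+.5; mn=185+p.argmin()
    q=wray((u0+u1)/2,v,K,T,.069); q2=wray((u0+u1)/2,mn,K,T,.069); print(v,mn,q.round(4),'rel tool',((q-tcp)@ex*1000).round(1),((q2-tcp)@ex*1000).round(1),((q-tcp)@ey*1000).round(1))
for nm,u,v,z in [('base end bottom/top edge',281,144,.103),('base L',251,180,.11),('base R',299,180,.11)]:
    q=wray(u,v,K,T,z); print(nm,q.round(4),((q-tcp)@ex*1000).round(1),((q-tcp)@ey*1000).round(1))
```

```text
203.5 196 [ 0.5434 -0.2422  0.069 ] rel tool -1.1 5.7 -31.2
204.5 196 [ 0.4803 -0.2585  0.069 ] rel tool -1.8 5.9 33.9
base end bottom/top edge [ 0.524  -0.3055  0.103 ] 55.0 3.9
base L [ 0.5382 -0.2757  0.11  ] 29.9 -17.6
base R [ 0.505  -0.2847  0.11  ] 30.0 16.9
```

```bash
python3 -m inch '[{"x":0,"y":0,"z":0.6,"yaw":0},{"x":0,"y":0,"z":0.4,"yaw":0},{"x":0,"y":0,"z":0.15,"yaw":0}]'
python3 -m inch '[{"x":0,"y":0,"z":0.1,"yaw":0},{"x":0,"y":0,"z":0.1,"yaw":0}]'
```

```text
time_s: 15.78
tcp_pos: [0.517, -0.2501, 0.1673]
eef_rot: [-178.8, 0.7, -74.7]
contact_force: [-0.4, -0.5, -5.6]
gripper_width: 0.0178
time_s: 15.95
tcp_pos: [0.5177, -0.2496, 0.1633]
eef_rot: [-178.7, 0.6, -74.7]
contact_force: [0.3, 0.1, -4.7]
gripper_width: 0.0178
```

```bash
python3 -m inch '[{"x":0.05,"y":0.15,"z":0.1,"yaw":0},{"x":0.03,"y":0.1,"z":0.1,"yaw":0}]'
python3 -m inch '[{"x":0,"y":0.05,"z":0.08,"yaw":0},{"x":0,"y":0.03,"z":0.08,"yaw":0}]'
```

```text
time_s: 16.12
tcp_pos: [0.5144, -0.2533, 0.1603]
eef_rot: [-178.5, 0.5, -74.6]
contact_force: [1.0, 2.7, 12.9]
gripper_width: 0.0174
time_s: 16.28
tcp_pos: [0.5146, -0.2548, 0.1604]
eef_rot: [-178.1, 0.3, -74.5]
contact_force: [-2.3, 2.1, 5.3]
gripper_width: 0.018
```

```bash
python3 -m inch '[{"x":-0.05,"y":0,"z":0.05,"yaw":0},{"x":-0.15,"y":0.03,"z":0.06,"yaw":0},{"x":-0.15,"y":0.03,"z":0.06,"yaw":0}]' - 8
python3 -m inch '[{"x":-0.15,"y":0.03,"z":0.08,"yaw":0},{"x":-0.15,"y":0.03,"z":0.08,"yaw":0}]'
```

```text
time_s: 16.53
tcp_pos: [0.5126, -0.249, 0.1601]
eef_rot: [-177.9, -0.1, -74.4]
contact_force: [-0.2, -2.2, 5.7]
gripper_width: 0.0181
time_s: 16.7
tcp_pos: [0.5112, -0.2431, 0.1592]
eef_rot: [-177.6, -0.3, -74.4]
contact_force: [-1.4, -1.1, 7.0]
gripper_width: 0.018
```

```bash
python3 -m inch '[{"x":-0.15,"y":0.03,"z":0.08,"yaw":0},{"x":-0.15,"y":0.03,"z":0.08,"yaw":0},{"x":-0.05,"y":0.03,"z":0.05,"yaw":0}]'
python3 rel.py 0.507 -0.2338 0.158 -75
python3 - <<'E'
from h import *
im,d,K,T=snap('side'); P=cloud(d,K,T); print(d[150:200,270:300].min())
h=cv2.cvtColor(im,cv2.COLOR_RGB2HSV); m=(h[...,0]>18)&(h[...,0]<32)&(h[...,1]>120); m[:140]=0;m[190:]=0;m[:,:270]=0;m[:,295:]=0
q=P[m&(d>0)]; q=q[np.abs(q[:,:2]-[.5,-.22]).max(1)<.09]; print(len(q)); th=np.radians(-75); ex=np.array([np.cos(th),np.sin(th),0])
o=np.array([.512,-.2535,.07]); a=(q-o)@ex*1000; z=(q[:,2]-.07)*1000
i=z.argsort(); 
for k in np.array_split(i,10): print(z[k].mean().round(1),np.median(a[k]).round(1),a[k].min().round(1))
save('p8',cv2.resize(im[110:210,240:340],(600,600),interpolation=2))
E
```

```text
time_s: 16.95
tcp_pos: [0.509, -0.2356, 0.1577]
eef_rot: [-177.2, -0.7, -74.3]
contact_force: [0.0, -1.4, 6.2]
gripper_width: 0.0185
t 16.95 tcp [ 0.509  -0.2356  0.1577] rot [-177.24   -0.68  -74.28] F [ 0.01 -1.44  6.25] w 0.0185
shift xyz [-0.09  0.06 -0.02]
yaw 0.18
0.0
149
14.0 -51.9 -55.2
30.1 -53.5 -63.0
46.0 -56.7 -62.0
60.2 -59.1 -67.9
70.8 -61.9 -67.3
75.5 -49.4 -67.2
97.4 -36.5 -54.5
170.1 -37.5 -44.8
173.1 -40.3 -48.0
176.4 -42.2 -46.7
```

View pics/p8.png

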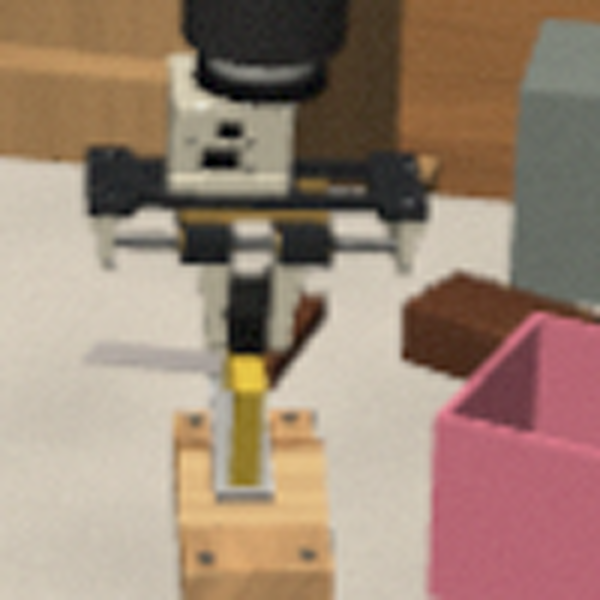

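The end-face slope from depth gives a tilt of about 0.176 rad. The handle offset of 18.1 mm gives 0.173, so the two agree. The base middle is within about 1.5 mm of the crest. I want about 0.20 rad, so 2.8 mm more.

```bash
python3 -m inch '[{"x":-0.1,"y":0,"z":0.05,"yaw":0.1},{"x":-0.06,"y":0,"z":0.04,"yaw":0.05},{"x":0,"y":0,"z":0.04,"yaw":0}]'
python3 - <<'E'
from h import *
th=np.radians(-75); ex=np.array([np.cos(th),np.sin(th),0]); o=np.array([.512,-.2535,.07]); Q=[]
for _ in range(4):
    im,d,K,T=snap('side'); P=cloud(d,K,T); h=cv2.cvtColor(im,cv2.COLOR_RGB2HSV); m=(h[...,0]>18)&(h[...,0]<32)&(h[...,1]>120)&(d>0)
    z=P[...,2]-.07; a=(P-o)@ex; m&=(z>.005)&(z<.072)&(a<-.042)&(a>-.085)&(np.abs(P[...,0]-.5)<.06); Q.append(np.c_[a[m],z[m]])
Q=np.vstack(Q)*1000; l=cv2.fitLine(Q.astype(np.float32),cv2.DIST_HUBER,0,.01,.01).ravel(); print(len(Q),'tilt',np.arctan2(l[0],l[1]) if l[1]<0 else np.arctan2(-l[0],l[1]),'a at z0',l[2]-l[3]*l[0]/l[1])
s=r.get_state(); g=np.array(s['tcp_pos']); print('s',-(g-o)@ex*1000,s['time_s'],g.round(4),np.round(s['eef_rot'],2),np.round(s['contact_force'],2),s['gripper_width'],np.round(s['qd'],3))
E
```

```text
time_s: 17.25
tcp_pos: [0.5086, -0.2317, 0.1566]
eef_rot: [-177.1, -0.8, -74.9]
contact_force: [-0.6, 2.0, 9.8]
gripper_width: 0.0184
264 tilt 2.9179845 a at z0 -50.00175
s 21.870550076207387 17.45 [ 0.5087 -0.2317  0.1567] [-177.06   -0.8   -74.86] [-1.15  1.35  8.34] 0.01864435650837392 [ 0.058 -0.032  0.062 -0.107 -0.024 -0.026]
```

Run:
```python
from h import *
th=np.radians(-75); ex=np.array([np.cos(th),np.sin(th),0]); o=np.array([.512,-.2535,.07]); Q=[]
for k in range(20):
    im,d,K,T=snap('side'); P=cloud(d,K,T); h=cv2.cvtColor(im,cv2.COLOR_RGB2HSV); m=(h[...,0]>18)&(h[...,0]<32)&(h[...,1]>120)&(d>0)
    z=P[...,2]-.07; a=(P-o)@ex; m&=(z>.005)&(z<.066)&(a<-.042)&(a>-.085)&(np.abs(P[...,0]-.5)<.06); Q.append(np.c_[a[m],z[m]])
    if k%10==9:
        A=np.vstack(Q)*1000; Q=[]; l=cv2.fitLine(A.astype(np.float32),cv2.DIST_HUBER,0,.01,.01).ravel(); print(len(A),'tilt',-np.arctan(l[0]/l[1]),'a at z0',l[2]-l[3]*l[0]/l[1])
        s=r.get_state(); print(s['time_s'],np.round(s['tcp_pos'],4),np.round(s['contact_force'],2),s['gripper_width'])
im,d,K,T=snap('top'); P=cloud(d,K,T); ok=(d>0)&(abs(P[...,0]-.55)<.11)&(abs(P[...,1]-.015)<.12)&(P[...,2]>.008)&(P[...,2]<.02); p=P[ok];A=np.c_[p[:,:2],np.ones(len(p))];print('lid plane',np.linalg.lstsq(A,p[:,2],rcond=None)[0],np.median(p[:,2]))
```

```text
548 tilt 0.23840709 a at z0 -49.607887
17.95 [ 0.5087 -0.2317  0.1566] [-0.64  1.58  9.05] 0.01822943211034681
536 tilt 0.24039266 a at z0 -49.652145
18.45 [ 0.5087 -0.2317  0.1566] [-1.92  1.26  8.64] 0.018301005254167522
lid plane [ 0.00345425 -0.00847632  0.01220705] 0.013497600218619898
```

The hold is steady over 1 s. The depth fit (0.24) and the kinematics (0.208) disagree a little, so I'll back off about 2 mm and cross-check the tilt with the closer wrist view.

```bash
python3 -m inch '[{"x":0.06,"y":0.03,"z":0.03,"yaw":0},{"x":0.03,"y":0,"z":0.04,"yaw":0}]'
python3 - <<'E'
from h import *
im,d,K,T=snap('wrist'); np.savez('/tmp/w2.npz',im=im,K=K,T=T)
save('p9',cv2.resize(im[120:280,210:350],(700,800)[:1]+(600,) if 0 else (525,600),interpolation=2))
for v in range(125,262,2): print(v,im[v,276:288].mean(0).astype(int),end=' ')
s=r.get_state();print(s['time_s'],np.round(s['tcp_pos'],4),np.round(s['contact_force'],2),s['gripper_width'])
E
```

```text
time_s: 18.67
tcp_pos: [0.5097, -0.2334, 0.1567]
eef_rot: [-176.9, -0.8, -74.8]
contact_force: [-1.8, 2.3, 9.4]
gripper_width: 0.0189
125 [118 114 117] 127 [151 153 164] 129 [151 152 163] 131 [150 152 163] 133 [82 70 36] 135 [81 68 23] 137 [80 68 23] 139 [80 67 23] 141 [80 67 22] 143 [82 68 25] 145 [81 68 25] 147 [82 68 26] 149 [80 67 23] 151 [81 69 26] 153 [81 69 25] 155 [82 69 25] 157 [82 68 25] 159 [82 68 25] 161 [81 68 25] 163 [80 68 24] 165 [81 68 23] 167 [80 66 23] 169 [81 67 24] 171 [81 68 24] 173 [81 69 26] 175 [80 67 25] 177 [92 77 28] 179 [211 179  73] 181 [211 178  73] 183 [210 177  72] 185 [210 177  72] 187 [210 177  71] 189 [210 177  72] 191 [211 178  73] 193 [210 177  72] 195 [210 177  72] 197 [209 176  71] 199 [210 177  72] 201 [209 177  72] 203 [209 177  71] 205 [209 176  71] 207 [209 177  72] 209 [208 175  71] 211 [208 175  71] 213 [207 175  70] 215 [209 177  72] 217 [209 176  71] 219 [208 175  71] 221 [207 175  70] 223 [208 175  70] 225 [207 174  70] 227 [207 174  69] 229 [208 175  71] 231 [206 174  69] 233 [208 175  70] 235 [99 83 32] 237 [6 6 8] 239 [10  9  9] 241 [ 9  9 10] 243 [12 12 12] 245 [13 12 13] 247 [11 11 11] 249 [10 10 11] 251 [ 8 11 11] 253 [11 10 10] 255 [ 9 10 10] 257 [10  9  8] 259 [13 11 10] 261 [10 10 10] 18.7167 [ 0.5098 -0.2334  0.1567] [-1.81  2.53  9.41] 0.018741221849059842
```

View pics/p9.png

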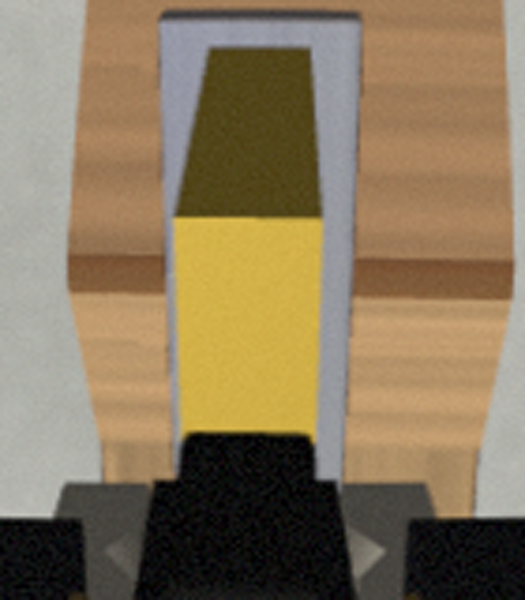

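Wrist close-up: the base end edge is at v≈125, the frame end runs 132 to 177.6, the handle edge is at 235, and the crown band is at v 188–199 on both sides. I'll solve for the planar tilt.

Run:
```python
from h import *
from scipy.optimize import least_squares
w=np.load('/tmp/w2.npz');K,T=w['K'],w['T']; th=np.radians(-75); ex=np.array([np.cos(th),np.sin(th),0]); o=np.array([.512,-.2535,0])
cam=T[:3,3]; ca,cz=(cam-o)@ex*1000,cam[2]*1000
def ang(v,u=281):
    q=wray(u,v,K,T,.05); return np.arctan2((q-o)@ex*1000-ca,cz-50)   # planar ray angle
meas=[ang(125),ang(132.3),ang(177.6),ang(235)]; pts=np.array([[55,8],[50,8],[50,82],[20,82]])
c=np.mean([np.mean([(wray(u,v,K,T,.069)-o)@ex for v in (188.3,199.2)]) for u in (240,335)])*1000; print('crest along',c)
def res(p,full=False):
    a,m=p[:2]; x=np.array([np.cos(a),np.sin(a)]); n=np.array([-np.sin(a),np.cos(a)])   # +ex end up by a
    mid=np.array([c,62+(p[2] if len(p)>2 else 0)])+8*n+m*x
    P=mid+pts[:,:1]*x+pts[:,1:]*n; e=np.arctan2(P[:,0]-ca,cz-P[:,1])-meas
    return e
for x0 in ([.2,0],[.2,0,0]):
    s=least_squares(res,x0); print(s.x.round(3),(s.fun*325).round(2))
```

```text
crest along 0.5815087399347494
[0.224 1.745] [-0.1  -0.05 -0.92  1.25]
[0.209 1.595 4.772] [ 0.06 -0.06 -0.    0.01]
```

The wrist fit gives a tilt of 0.21–0.22 rad with the base middle 1.7 mm from the crest, so the pointer should be at about 0.18–0.19 against a mark of about 0.175. I'll do a brief settle check and hand in.

Run:
```python
from h import *
for k in range(10): r.capture('side')
s=r.get_state();print(s['time_s'],np.round(s['tcp_pos'],4),np.round(s['contact_force'],2),s['gripper_width'],np.round(s['qd'],2))
print(r.close_job())
s=r.get_state();print(s['time_s'],np.round(s['tcp_pos'],4),np.round(s['contact_force'],2),s['gripper_width'])
```

```text
19.2167 [ 0.5098 -0.2334  0.1567] [-2.09  2.21  9.14] 0.01894024195348746 [ 0.04  0.11  0.   -0.05 -0.12 -0.06]
the job is handed in; nothing more can be done
None
the job is handed in; nothing more can be done
```

I laid the lid flat on the bench between the chest and the offcut. I then took the gauge out by its handle, stood it on the crown and rocked it about 0.21 rad towards its mark end. I handed in at about 19 s, still gripping and pressing. I never saw the pointer sitting on the mark, because the dial was edge-on to every camera at the end, so its position is inferred.

- **Hold:** the pose was steady for half a second before hand-in. The tool read about 9 N upward, which with the gauge's weight makes roughly 12–14 N on the crown.
- **Lid:** its top plane is level within 0.01 rad, at the height expected for lying flat.
- **Position:** the base middle is about 2 mm from the crest, and the gauge was lined up with the crown to within about a degree.
- **Mark:** one side view of the dial, at low resolution, gave estimates from 0.167 to 0.185 rad. I used about 0.175.
- **Tilt:** the methods disagreed. After a final 2 mm back-off, the wrist view gave 0.21–0.22 rad and the handle offset about 0.19. Before it, the side camera's depth gave 0.24 where the handle offset gave 0.21.
- **Pointer:** with the pointer following 0.82–0.92 of the tilt, it should be about 0.5 mm from the mark. My worst case is about 2.5 mm, against the 3.5 mm allowed.

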